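Gauge a carton in the sloping bench caliper

TASK

Lay the larger carton right way up on the sloping caliper bed between the jaws, opening the sliding jaw if it is too close: flat, long side straight up the slope, down against the lower ledge. Let go of it, then slide the orange-gripped jaw gently shut on it until the anvil's pointer stands in the green band, and leave it clamped so. Do not disturb the smaller carton, the cup or the black tape.

Things in the scene. Friction and masses are not known exactly. Their poses are not given: they have to be found in the camera images.
- carton: The larger printed card box of fasteners, cream with a red band; 60 (x) x 88 (y) x 45 (z) mm, about 0.35 kg, standing flat on the worktop. Origin: centre of its underside; z up, y along its long side.
- small_carton: The smaller card box of the same look, 56 (x) x 70 (y) x 39 (z) mm, loose; must stay where it is. Origin: centre of its underside.
- cup: White pen cup with a blue band, 74 mm across, 84 mm high, loose; must stay. Origin: centre of its underside.
- black_tape: Roll of black tape lying flat, 66 mm across, 20 mm high, loose; must stay. Origin: centre of its underside.
- bed: Sloping aluminium bed of the fixed bench caliper on a grey foot, 250 mm wide, tilted 25 degrees, low edge toward the robot. Origin: centre of its upper surface, 62 mm above the worktop. x up the slope, y along the jaw travel toward the anvil, z square out of the surface. Surface: x -55 to 60, y -130 to 120 mm; behind it, x 60 to 80, the steel beam, top at z 18 mm.
- jaw_grip (a point): Point in the orange grip tab on the sliding jaw's black carriage, 14 mm below the tab's top end, 46 mm behind the jaw face, at bed x = 62, z = 56 mm. The tab is 20 (bed x) x 14 (bed y) mm and stands square to the bed from z = 36 to 70 mm. The carriage fills bed x 51 to 85, z up to 36 mm, from 6 to 56 mm behind the jaw face. Axes as the bed's.
- jaw: The sliding jaw (steel plate and the black carriage behind it). Plate: bed x -35 to 55, z 2 to 30 mm, 12 mm thick toward bed -y. Origin: at the plane of its face (which looks to bed +y), level with the bed surface, at bed x = 0. Axes as the bed's.
- jaw_gap (a joint): Opening of the caliper in m: gap between the jaw face and the unpressed anvil face, 0 shut to 0.15 fully open. The jaw stays where it is left; moving it takes about 5 N.
- anvil (a joint): How far the sprung anvil pad is pushed in, in m: 0 to 0.012 (stop), about 0.3 N per mm. Its black pointer stands over the green band on the housing from 0.003 to 0.009, over white below, red above.
- ledge_mid (a point): Middle of the foot of the lower ledge's inner face (bed x = -55, y = 0, z = 0 mm); the ledge stands 14 mm high, is 10 mm thick and runs the whole width. Axes as the bed's.
- anvil_face (a point): Centre of the steel anvil pad's face, which looks to bed -y and moves with the pad; unpressed at bed x = 15, y = 75, z = 17 mm. The pad measures 40 (bed x) x 26 (bed z) mm; behind it a grey housing, bed y 97 to 119, z up to 35 mm, with the pointer scale on top. Axes as the bed's.

How it is judged:
On the way, in this order (a step that is already met when the one before it is completed fails the run):
1. the carton lies released on the bed, flat, square, against the lower ledge, between jaw and anvil (x of carton in the frame of bed between -0.019 and -0.003 m and z of carton in the frame of bed between -0.004 and 0.005 m and angle between the z axis of carton and the z axis of bed, either way round below 0.1 rad and angle between the x axis of carton and the y axis of bed, either way round below 0.12 rad and angle between carton's own z axis and vertical below 1.2 rad and contact force between the fingers and carton below 0.05 N and y of carton in the frame of bed between -0.08 and 0.056 m), for 0.2 s.
2. the jaw presses the carton on the anvil, pointer in the green (value of joint anvil between 0.003 and 0.009 m and contact force between jaw and carton above 0.4 N), for 0.2 s.
At the end, for the whole second after the job is handed in: Carton flat (0.1 rad) and square (0.12 rad) on the bed, right way up, long side up the slope, within 8 mm of resting on the ledge, at rest and released; the jaw presses on it with over 0.4 N and the anvil is pushed in 3 to 9 mm (all of step 2 and x of carton in the frame of bed between -0.019 and -0.003 m and z of carton in the frame of bed between -0.004 and 0.005 m and angle between the z axis of carton and the z axis of bed, either way round below 0.1 rad and angle between the x axis of carton and the y axis of bed, either way round below 0.12 rad and angle between carton's own z axis and vertical below 1.2 rad and linear speed of carton below 0.01 m/s and contact force between the fingers and carton below 0.05 N); the robot touches nothing.
It fails at once if the carton is squeezed by the jaw with more than 25 N (contact force between jaw and carton above 25 N).
It fails at once if the smaller carton is moved more than 25 mm or tipped (distance of small_carton from where it was at the start of the episode above 0.025 m or angle between small_carton's own z axis and vertical above 0.3 rad).
It fails at once if the cup is moved more than 25 mm or tipped (distance of cup from where it was at the start of the episode above 0.025 m or angle between cup's own z axis and vertical above 0.3 rad).
It fails at once if the black tape roll is moved more than 25 mm or tipped (distance of black_tape from where it was at the start of the episode above 0.025 m or angle between black_tape's own z axis and vertical above 0.3 rad).
It also fails if it takes over 69 s, if anything falls off the work surface, if the arm or the gripper's body presses on something with over 40 N, if the wrist force passes 120 N, or if a joint passes its speed limit or range.

ROBOT

A 6-joint arm with a two-finger parallel gripper is mounted at the origin on a cart in front of the work surface, level with it; the furniture and walls round the work are solid. World frame = base frame: x ahead of the robot, y to its left, z up, the work surface at z = 0. Lengths are in m, angles in rad, forces in N, time in s.
With the tool pointing down it reaches from about 0.3 to 0.875 m from the base axis. Payload 6.4 kg.
Tool frame: the origin (TCP) lies on the front face of the gripper's body, between the roots of the fingers; the fingertips stand 73 mm ahead of it and the grasp point (between the pads) lies ctrl.pinch_z ahead of it (ctrl.pinch_z is the distance from the TCP to the grasp point, in m); z points along the fingers, x is the direction in which the jaws open and shut, and the axes are right-handed (so a half turn about z gives the same grasp; the last joint's range is limited). The gripper opens to 85 mm and grips with 20 to 120 N. Pads are 22 mm wide; open, the fingers measure 114 mm over their backs; the gripper's body (76 mm by 85 mm) begins 54 mm behind the grasp point. The pads swing forward as they close: fully open they stand 13 mm farther back than shut.
Start: joints at [-1.473, 0.181, 1.607, -0, 1.354, -0.206], TCP at [0.172, -0.549, 0.304] pointing down, gripper open.
Joint ranges: [-2.99, 2.99], [-0.89, 2.07], [0.3, 2.58], [-1.14, 4.28], [0, 2.63], [-3.12, 3.12]. Speed limits (rad/s): [2.57, 2.57, 3.01, 3.14, 3.14, 3.14].

INTERFACE

Orientations are given as a unit quaternion [w, x, y, z].
In Python, from bench import ctrl gives the robot as it stands.
- The arm moves only by the tool move_arm, never from a script. Its argument "rows" is text: rows parted by semicolons, each of 7 numbers parted by spaces: the shift along the tool's x, y, z in cm, then the turn, a rotation vector about the tool's x, y, z in degrees, then the opening, from 0 (shut) to 1 (fully open). In form: x y z rx ry rz grip; .... A call has 1 to 20 rows; each row shifts and turns the commanded pose from where the row before left it, along the tool's axes as they then stand; what a row does not reach is not made up. A row lasts 1/10 s, in which the tool goes at most 50 mm and 8.59 degrees, less where a joint would pass 70% of its speed; a pose out of reach is approached as far as the arm can. A call with a gripper value outside its range is refused whole. The fingers move at their own pace and stop on an object; the grip force is fixed at half the most. Time passes only in rows, so rows that do not move let the fingers close. It gives the time, the measured TCP pose, the force and the opening at its end, in the units of the state.
- ctrl.get_obs(): the state, without advancing time (a new reading comes with each control period).
- ctrl.camera(name): name is "scene" or "side" or "wrist"; returns a dict with "color" (400x640x3 uint8, blue, green, red), "fx", "fy", "cx", "cy" (pixels), "rvec" (rotation vector, rad) and "tvec" (3), from world to camera coordinates, as OpenCV has them. Camera axes: x right, y down, z forward; pixel columns grow to the right and rows downward; lengths in m; the calibration is good to about 2 mm. A picture is of the moment at which its call begins. There is no depth.
- ctrl.hand_in(): hands the job in, once; it reports no verdict.
Trained networks look in the newest picture that a camera, given by its name, has taken for a name from the list of things; names that differ only in an ending like _2 or _b are one class to them, and where a whole thing is asked for, a point or a joint stands for the part that bears it (a point fixed in the world has none). Each returns a list of dicts, best first, with "confidence" (0 to 1); they miss things now and then, are a little off and sometimes report something else, mostly with a low value. They report only what shows in the picture. A call takes as long as a camera call.
- ctrl.look_for(camera, query): "bbox" ([left, top, right, bottom] in pixels, round what is visible of it).
- ctrl.trace(camera, query): "region" (400x640 bool, what is visible of it) and "bbox" ([left, top, right, bottom] in pixels, round what is visible of it).
The state is a dict: "time_s": time; "q": joint angles; "dq": joint speeds; "joint_efforts": joint torques, N m; "eef_pos": TCP position; "eef_rot": TCP orientation; "wrist_force": force on the tool from outside, world axes, zero at the start; "torque": the same for the moment, N m; "opening": opening from 0.0 (shut) to 1.0 (fully open).
Only numpy, scipy, OpenCV 4.12 (cv2) and the standard library are available. Lean on these libraries where they do the work, as an engineer would, in place of code of your own. Each camera call takes 0.05 s, during which the arm holds its last target.

## Working session

There is one attempt and no reset: what is moved stays moved. The work goes in short steps, Python scripts to look and compute and a tool call to move; the robot and the scene stay as the last step left them, time stands still between calls to the robot, and variables do not carry over. Pictures are saved under pics/ and viewed, and the job is handed in when it is done.

Besides the shell and the picture viewer there is one more tool, called after "Request:" by a JSON object that holds its "method" and its "body", one argument or row to a line. move_arm: Moves the arm, as the interface text tells. Its arguments: {"type":"object","properties":{"rows":{"type":"string"}},"required":["rows"]}

```bash
ls; mkdir -p pics; python3 - <<'E'
from bench import ctrl
import cv2
o=ctrl.get_obs();print({k:(v if not hasattr(v,'round') else v) for k,v in o.items()},ctrl.pinch_z)
for c in("scene","side","wrist"):
    d=ctrl.camera(c);cv2.imwrite(f"pics/{c}0.png",d["color"]);print(c,d["fx"],d["cx"],d["cy"],d["rvec"],d["tvec"])
    for q in("carton","small_carton","cup","black_tape","bed","jaw_grip","jaw","anvil"):
        print(q,[(r["bbox"],round(r["confidence"],2)) for r in ctrl.look_for(c,q)][:3])
E
```

```text
pics
{'time_s': 0.0, 'q': array([-1.47330658e+00,  1.81535747e-01,  1.60802222e+00, -1.57880246e-05,
        1.35380069e+00, -2.06274004e-01]), 'dq': array([ 0.00033382, -0.0002062 , -0.00066641, -0.00053431, -0.00031266,
       -0.00013888]), 'joint_efforts': array([ 2.51120095e-03, -4.44870472e+01, -3.51335657e+01, -8.02063960e-05,
        9.05327877e-03, -2.85608201e-05]), 'eef_pos': array([ 0.17197443, -0.54822436,  0.30298015]), 'eef_rot': array([-6.52253500e-04,  8.05951611e-01, -5.91980761e-01, -5.95248260e-04]), 'wrist_force': array([-0.02872287, -0.38122509, -0.13138542]), 'torque': array([-0.00998   , -0.01660778,  0.02414317]), 'opening': 1.0046349075954712} 0.0539
scene 448.9852248281352 317.3628640484533 205.5164666442153 [ 1.95791513 -0.51189706  0.33649009] [-0.4620662   0.21623119  0.89851416]
carton []
small_carton [([317.6, 234.3, 349.9, 258.2], 0.88)]
cup []
black_tape [([312.4, 292.7, 325.6, 311.9], 0.8)]
bed []
jaw_grip []
jaw []
anvil []
side 461.21529419182986 322.37330654452285 199.75586785361713 [ 2.25480447 -0.34873458  0.17275486] [-0.49547499  0.2401377   1.1610287 ]
carton [([268.2, 237.9, 308.7, 279.7], 0.91)]
small_carton [([325.1, 231.8, 354.6, 263.1], 0.95)]
cup [([376.6, 233.8, 402.0, 274.8], 0.97), ([264.5, 155.8, 324.1, 237.6], 0.36)]
black_tape [([289.3, 299.9, 317.4, 328.4], 0.75)]
bed [([262.2, 156.1, 324.7, 235.3], 0.88)]
jaw_grip [([278.8, 180.6, 323.0, 209.8], 0.68), ([289.1, 301.7, 316.9, 328.7], 0.61)]
jaw [([279.0, 185.6, 321.2, 208.6], 0.63)]
anvil [([279.2, 169.1, 291.0, 181.2], 0.62)]
wrist 329.59059594339686 320.76418530028377 201.79454465937118 [-2.35276086  1.72940027  0.22964214] [-0.5746308  -0.03337382  0.37869945]
carton []
small_carton []
cup []
black_tape []
bed []
jaw_grip []
jaw []
anvil []
```

View pics/scene0.png

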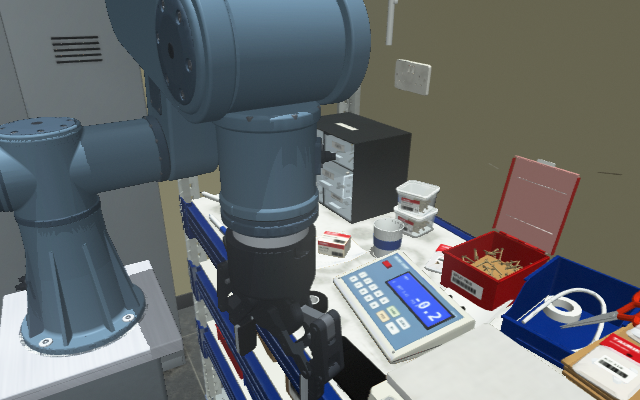

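View pics/side0.png

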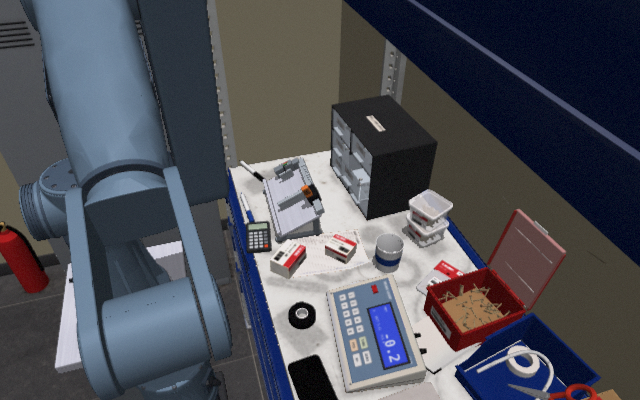

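View pics/wrist0.png

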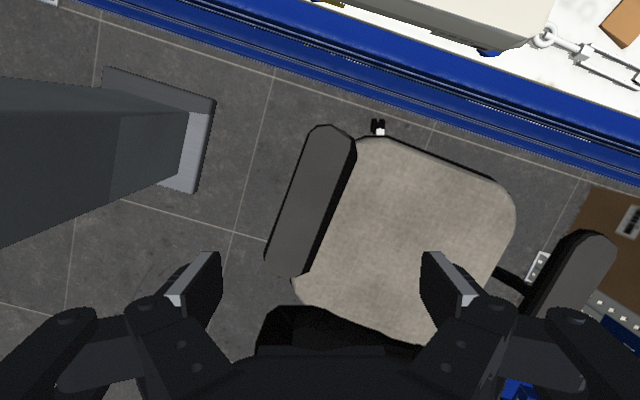

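The side view shows the bed at (293,200), the carton at (288,258), the small carton at (340,247), the cup at (389,254) and the tape at (302,315). In the scene view the arm hides the bed. I'll get rough positions next.

```bash
cat > h.py <<'E'
import numpy as np,cv2
from scipy.spatial.transform import Rotation as R
from bench import ctrl
def cam(n):
    d=ctrl.camera(n);d["K"]=np.array([[d["fx"],0,d["cx"]],[0,d["fy"],d["cy"]],[0,0,1]]);d["R"]=cv2.Rodrigues(np.array(d["rvec"],float))[0];d["t"]=np.array(d["tvec"],float).ravel();return d
def ray(d,u,v):
    r=d["R"].T@np.linalg.solve(d["K"],[u,v,1]);return -d["R"].T@d["t"],r
def onz(d,u,v,z):
    c,r=ray(d,u,v);return c+r*(z-c[2])/r[2]
def proj(d,P):
    return cv2.projectPoints(np.atleast_2d(np.asarray(P,float)),np.array(d["rvec"],float),d["t"],d["K"],None)[0][:,0]
def tool():
    o=ctrl.get_obs();q=o["eef_rot"];return np.array(o["eef_pos"]),R.from_quat(np.array(q)[[1,2,3,0]]).as_matrix()
E
python3 - <<'E'
from h import *
d=cam("side")
for n,u,v,z in [("bedcorner FL",275,234,0.05),("FR",322,232,.05),("carton",288,258,.02),("small",340,247,.02),("cup",389,254,.04),("tape",302,315,.01),("grip",308,191,.11),("anv",286,166,.1),("bedtopleft",264,180,.05)]:
    print(n,onz(d,u,v,z).round(3))
p,r=tool();print(p,r.round(3)); w=cam("wrist");print(-w["R"].T@w["t"],w["R"].round(2))
s=cv2.resize(d["color"][140:340,220:420],(800,800),interpolation=cv2.INTER_CUBIC)[:600];cv2.imwrite("pics/s1.png",s)
E
```

```text
bedcorner FL [0.4   0.051 0.05 ]
FR [0.525 0.02  0.05 ]
carton [ 0.418 -0.018  0.02 ]
small [ 0.564 -0.021  0.02 ]
cup [ 0.673 -0.102  0.04 ]
tape [ 0.405 -0.198  0.01 ]
grip [0.519 0.132 0.11 ]
anv [0.492 0.28  0.1  ]
bedtopleft [0.423 0.295 0.05 ]
[ 0.17204421 -0.54866582  0.30387076] [[ 0.299 -0.954  0.   ]
 [-0.954 -0.299  0.   ]
 [-0.    -0.    -1.   ]]
[ 0.23509256 -0.52853972  0.37428971] [[ 0.3  -0.95  0.  ]
 [-0.92 -0.29  0.26]
 [-0.25 -0.08 -0.97]]
```

View pics/s1.png

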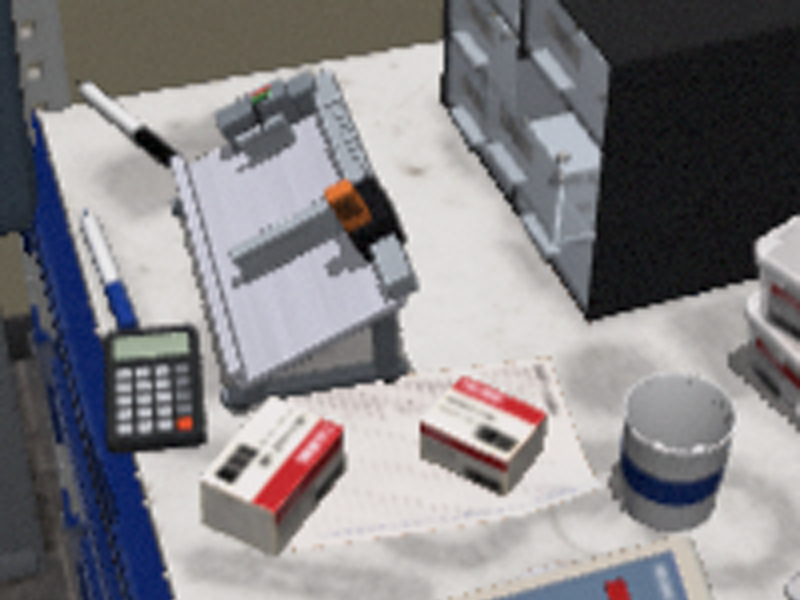

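Request:
{"method": "move_arm", "body": {
  "rows": "-1.0 -4.8 -0.3 0 0 -5 1;-1.0 -4.8 -0.3 0 0 -5 1;-1.0 -4.7 -0.3 0 0 -5 1;-1.0 -4.7 -0.3 0 0 -5 1;-1.0 -4.6 -0.3 0 0 -5 1;-1.0 -4.6 -0.3 0 0 -5 1;-1.0 -4.5 -0.3 0 0 -5 1;-1.0 -4.4 -0.3 0 0 -5 1;-1.0 -4.4 -0.3 0 0 -5 1;-1.0 -4.3 -0.3 0 0 -5 1;-1.0 -4.2 -0.3 0 0 -5 1;-1.0 -4.2 -0.3 0 0 -5 1;-1.0 -4.1 -0.3 0 0 -5 1;-1.0 -4.0 -0.3 0 0 -5 1;-1.0 -3.9 -0.3 0 0 -5 1;-1.0 -3.8 -0.3 0 0 -5 1;-1.0 -3.7 -0.3 0 0 -5 1;0 0 0 0 0 0 1;0 0 0 0 0 0 1"
}}

```text
time_s: 3.35
eef_pos: [0.4229, 0.089, 0.3552]
eef_rot: [0.0, 0.994, 0.109, 0.0]
wrist_force: [0.2, -0.7, 1.0]
opening: 1.0
```

```bash
python3 - <<'E'
from h import *
p,r=tool();print(p,r.round(3))
for c in("scene","side","wrist"):
    d=cam(c);cv2.imwrite(f"pics/{c}2.png",d["color"])
    for q in("carton","small_carton","bed","jaw_grip","jaw","anvil"):
        print(c,q,[(r["bbox"],round(r["confidence"],2)) for r in ctrl.look_for(c,q)][:3])
E
```

```text
[0.42287033 0.08896602 0.35517302] [[ 0.976  0.216  0.001]
 [ 0.216 -0.976 -0.   ]
 [ 0.001  0.001 -1.   ]]
scene carton [([258.7, 241.7, 298.0, 275.3], 0.65)]
scene small_carton [([320.8, 230.8, 352.0, 259.7], 0.92)]
scene bed [([231.9, 173.1, 313.0, 243.1], 0.85), ([253.3, 181.2, 262.0, 194.2], 0.6)]
scene jaw_grip [([256.5, 181.8, 306.6, 219.3], 0.83)]
scene jaw []
scene anvil [([251.5, 182.5, 263.5, 193.9], 0.55)]
side carton [([269.3, 237.5, 308.2, 280.6], 0.58)]
side small_carton [([323.4, 235.1, 357.4, 261.3], 0.58)]
side bed [([262.4, 158.9, 323.5, 237.2], 0.56)]
side jaw_grip [([277.4, 179.4, 320.6, 211.6], 0.93)]
side jaw [([278.0, 181.3, 319.9, 207.0], 0.68)]
side anvil [([280.9, 169.4, 291.6, 181.7], 0.5)]
wrist carton [([257.7, 212.8, 340.1, 287.6], 0.83), ([338.0, 118.4, 456.9, 209.1], 0.22)]
wrist small_carton [([376.9, 236.3, 421.9, 309.3], 0.93)]
wrist bed [([303.6, 0.0, 514.1, 242.1], 0.85)]
wrist jaw_grip [([340.2, 114.3, 459.0, 207.9], 0.84), ([405.6, 0.4, 448.3, 26.8], 0.39)]
wrist jaw [([342.0, 117.1, 458.1, 207.1], 0.93)]
wrist anvil [([403.3, 0.8, 450.2, 26.9], 0.87), ([305.8, 0.0, 512.1, 241.9], 0.72)]
```

View pics/wrist2.png

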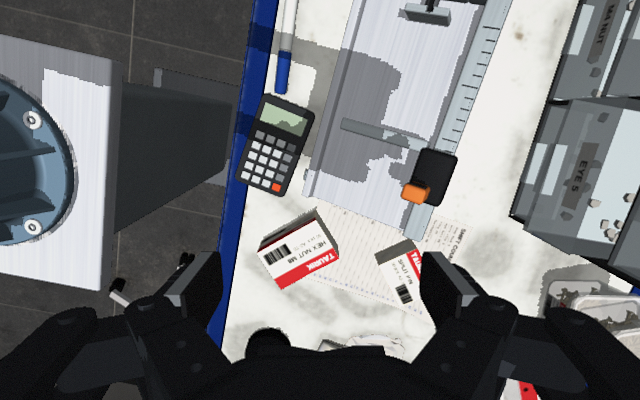

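View pics/scene2.png

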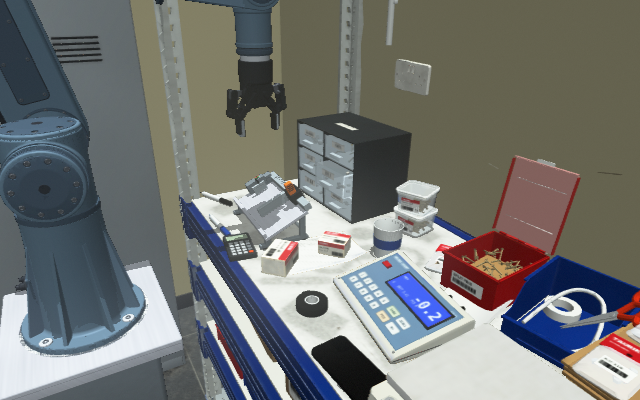

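In the wrist view, the carton's top is at (300,252), the small carton at (400,275), the jaw plate at (382,135), the orange tab at (416,191) and the anvil at (428,12). I'll zoom in for corners.

```bash
python3 - <<'E'
import cv2
i=cv2.imread("pics/wrist2.png")
a=cv2.resize(i[200:300,240:373],(798,600),interpolation=cv2.INTER_CUBIC);cv2.imwrite("pics/w2a.png",a) #x6
b=cv2.resize(i[0:240,280:520],(600,600),interpolation=cv2.INTER_CUBIC);cv2.imwrite("pics/w2b.png",b) #2.5
E
```

```text
(no output)
```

View pics/w2a.png

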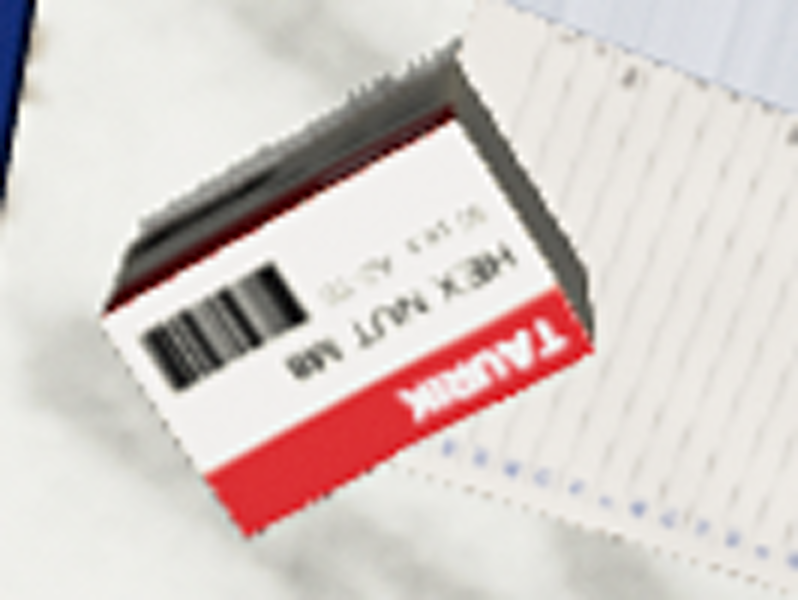

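View pics/w2b.png

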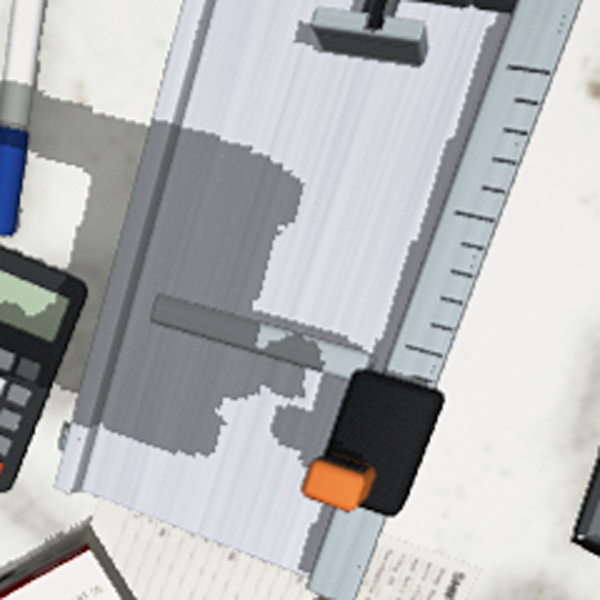

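```bash
cat >> h.py <<'E'
TH=np.radians(25)
def bedT(x,y,yaw):
    Rb=R.from_euler('z',yaw).as_matrix()@R.from_euler('y',-TH).as_matrix()
    return Rb,np.array([x,y,0.062])
def b2w(bed,P):
    Rb,o=bedT(*bed);return np.atleast_2d(P)/1000@Rb.T+o
def box(x0,x1,y0,y1,z0,z1):
    c=np.array([[x,y,z] for x in(x0,x1) for y in(y0,y1) for z in(z0,z1)],float)
    return [(c[a],c[b]) for a,b in((0,1),(0,2),(0,4),(1,3),(1,5),(2,3),(2,6),(3,7),(4,5),(4,6),(5,7),(6,7))]
def wire(d,img,segs,col,s,off):
    for a,b in segs:
        p=(proj(d,np.array([a,b]))-off)*s
        cv2.line(img,*[tuple(int(round(v*8)) for v in q) for q in p],col,1,cv2.LINE_AA,3)
def bedsegs(bed,g):
    j=75-g;L=[]
    for bx in (box(-65,-55,-130,120,0,14),box(-55,60,-130,120,0,0),box(-35,55,j-12,j,2,30),box(52,72,j-53,j-39,36,70),box(-5,35,75,85,4,30),box(51,85,j-56,j-6,18,36),box(60,80,-130,120,18,18)):
        L+=[tuple(b2w(bed,np.array(s))) for s in bx]
    return L
E
cat > fit.py <<'E'
from h import *
from scipy.optimize import least_squares
d=cam("wrist")
# carton
px=np.array([(103,312),(458,118),(593,348),(250,537)])/6+[240,200]
P=np.array([onz(d,*p,.045) for p in px]);print(P.round(4))
e=P[1]-P[0]+P[2]-P[3];print("center",P.mean(0),"long yaw",np.degrees(np.arctan2(e[1],e[0])),[np.linalg.norm(P[i]-P[(i+1)%4]).round(4) for i in range(4)])
obs=np.array([(57,487),(158,293),(152,318),(78,492)])/2.5+[280,0]
def pts(v):
    j=75-v[3]*1000;return b2w(v[:3],[[-65,-130,14],[-35,j,30],[-35,j-12,30],[-55,-130,14]])
f=lambda v:(proj(d,pts(v))-obs).ravel()
s=least_squares(f,[.47,.16,0.,.08]);print(s.x,s.fun.round(1))
img=cv2.resize(d["color"][0:240,280:520],(600,600),interpolation=cv2.INTER_CUBIC)
wire(d,img,bedsegs(s.x[:3],s.x[3]*1000),(0,255,0),2.5,np.array([280,0]));cv2.imwrite("pics/fit1.png",img)
E
python3 fit.py
```

```text
[[ 0.3674 -0.0274  0.045 ]
 [ 0.4305  0.0298  0.045 ]
 [ 0.4687 -0.0135  0.045 ]
 [ 0.4068 -0.0722  0.045 ]]
center [ 0.41836841 -0.02082978  0.045     ] long yaw 42.84376687149376 [np.float64(0.0852), np.float64(0.0577), np.float64(0.0853), np.float64(0.0597)]
[ 0.47812546  0.18553386 -0.03470793  0.10739064] [ 0.6 -0.4  0.3 -0.8 -0.4  0.8 -0.5  0.4]
```

View pics/fit1.png

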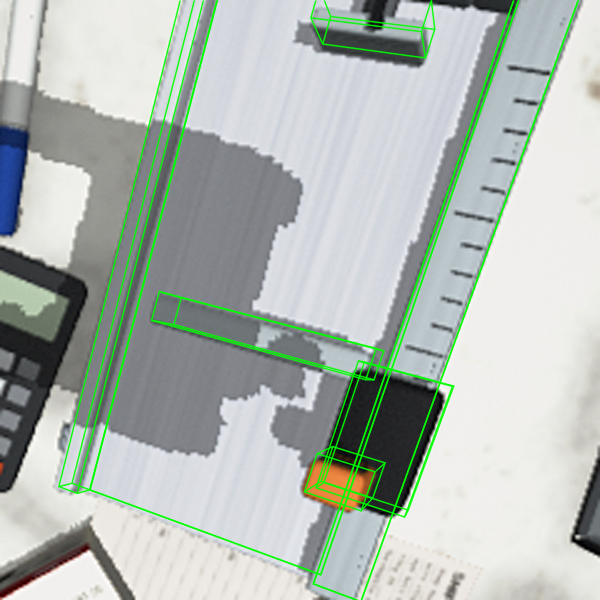

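```bash
python3 - <<'E'
import cv2
i=cv2.imread("pics/wrist2.png")
a=cv2.resize(i[0:45,390:470],(640,360),interpolation=cv2.INTER_CUBIC) #8
b=cv2.resize(i[140:210,390:470],(640,560),interpolation=cv2.INTER_CUBIC) #8
cv2.imwrite("pics/w2c.png",a);cv2.imwrite("pics/w2d.png",b)
E
```

```text
(no output)
```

View pics/w2c.png

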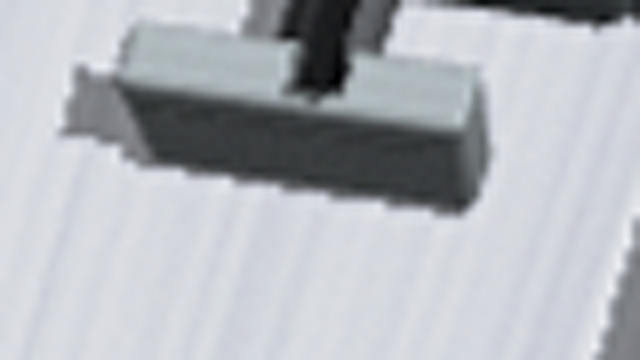

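View pics/w2d.png

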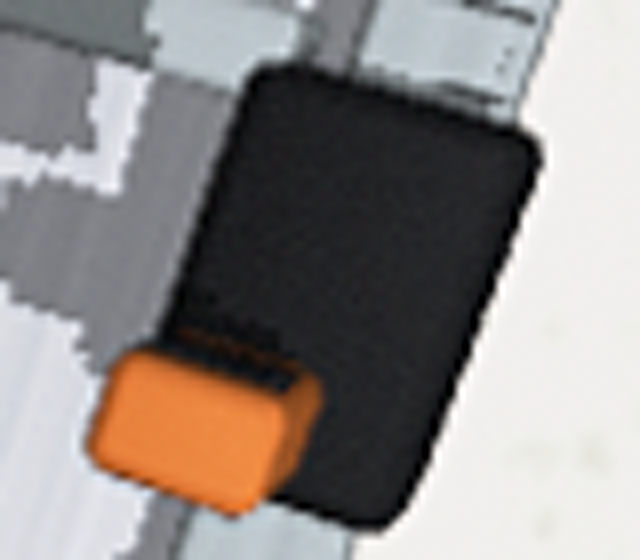

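```bash
cat > fit2.py <<'E'
from h import *
from scipy.optimize import least_squares
d=cam("wrist")
A=np.array
obs=np.vstack([A([(57,487),(158,293),(152,318),(78,492)])/2.5+[280,0],
 A([(122,80),(462,132),(470,212),(140,155),(187,430+1120),(245,65+1120),(545,130+1120),(400,535+1120)])/8+[390,0]])
cpx=A([(103,312),(458,118),(593,348),(250,537)])/6+[240,200]
obs=np.vstack([obs,cpx])
def pts(v):
    j=75-v[3]*1000
    B=b2w(v[:3],[[-65,-130,14],[-35,j,30],[-35,j-12,30],[-55,-130,14],[-5,75,30],[35,75,30],[35,75,4],[-5,75,4],[62,j-46,70],[51,j-6,36],[85,j-6,36],[85,j-56,36]])
    c,s=np.cos(v[6]),np.sin(v[6]);M=A([[c,-s],[s,c]])
    q=A([[-30,44],[-30,-44],[30,-44],[30,44]])/1000@M.T+v[4:6]  # tmp order: long dir = y
    q=A([[30,-44],[30,44],[-30,44],[-30,-44]])/1000
    q=A([[-30,-44],[-30,44],[30,44],[30,-44]])/1000@M.T+v[4:6]
    return np.vstack([B,np.c_[q,[.045]*4]])
def f(v,full=True):
    dd=dict(d);dd["t"]=d["t"]+v[7:10]
    dd["rvec"]=(R.from_rotvec(v[10:13])*R.from_rotvec(np.ravel(d["rvec"]))).as_rotvec()
    e=(proj(dd,pts(v))-obs).ravel()
    return np.r_[e,v[7:10]/.002,v[10:13]/.005] if full else e.reshape(-1,2)
s=least_squares(f,[.478,.185,-.03,.107,.418,-.02,np.radians(43-90)]+[0]*6,loss="soft_l1")
v=s.x;print(v.round(4));print(f(v,False).round(1).tolist())
img=cv2.resize(d["color"][0:300,240:540],(600,600),interpolation=cv2.INTER_CUBIC)
d["t"]=d["t"]+v[7:10];d["rvec"]=(R.from_rotvec(v[10:13])*R.from_rotvec(np.ravel(d["rvec"]))).as_rotvec()
wire(d,img,bedsegs(v[:3],v[3]*1000),(0,255,0),2,np.array([240,0]));cv2.imwrite("pics/fit2.png",img)
E
python3 fit2.py
```

```text
[ 4.783e-01  1.845e-01 -4.340e-02  1.075e-01  4.184e-01 -2.240e-02
 -8.309e-01 -0.000e+00 -4.000e-04  2.000e-03  2.100e-03 -4.300e-03
 -9.000e-04]
[[0.1, -0.7], [0.1, 0.3], [-0.6, 1.7], [-1.1, 0.1], [-1.2, 0.1], [-0.2, -0.3], [0.3, -0.2], [1.2, 0.9], [0.3, -0.2], [1.0, -2.3], [0.4, -0.1], [-0.7, 0.5], [-1.0, 0.5], [0.2, -0.5], [1.5, 0.2], [-0.4, -0.1]]
```

View pics/fit2.png

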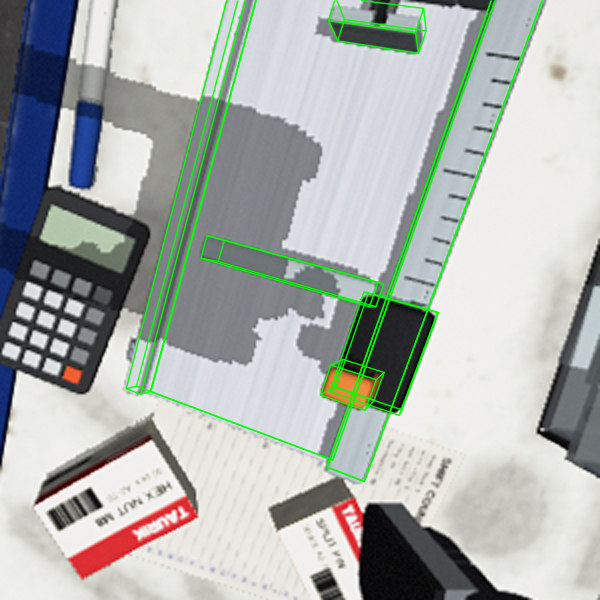

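```bash
cat >> h.py <<'E'
from scipy.linalg import fractional_matrix_power as fmp
BED=(.4783,.1845,-.0434)
def pose(Rm,p):
    T=np.eye(4);T[:3,:3]=Rm;T[:3,3]=p;return T
def step(goal,N,start=None):
    T0=pose(tool()[1],tool()[0]) if start is None else start
    Rl=np.linalg.inv(T0)@goal
    S=np.real(fmp(Rl,1/N));w=np.degrees(R.from_matrix(S[:3,:3]).as_rotvec())
    tot=np.degrees(R.from_matrix(Rl[:3,:3]).as_rotvec())
    print("N",N,"per-row cm",(S[:3,3]*100).round(2),"deg",w.round(2),"| total cm",(Rl[:3,3]*100).round(2),"deg",tot.round(2))
def bedpose(x,y,z,sgn=-1,pz=None):
    """tool with grasp pt at bed mm (x,y,z), tool z=-bedz, tool x=sgn*bedy"""
    Rb,o=bedT(*BED);tz=-Rb[:,2];tx=sgn*Rb[:,1];Rm=np.c_[tx,np.cross(tz,tx),tz]
    return pose(Rm,b2w(BED,[x,y,z])[0]-tz*(ctrl.pinch_z if pz is None else pz))
def inbed():
    Rb,o=bedT(*BED);p,r=tool();g=p+r[:,2]*ctrl.pinch_z
    print("grasp in bed mm",((g-o)@Rb*1000).round(1),"tool axes in bed\n",(Rb.T@r).round(3))
E
python3 - <<'E'
from h import *
j=75-107.5
a=bedpose(62,j-46,120);b=bedpose(62,j-46,60)
print(a.round(3));step(a,14);step(b,4,a)
w=cam("wrist");print("cab",onz(w,515,215,0),onz(w,555,100,.15))
E
```

```text
[[-0.043 -0.905  0.422  0.458]
 [-0.999  0.039 -0.018  0.107]
 [-0.    -0.423 -0.906  0.246]
 [ 0.     0.     0.     1.   ]]
N 14 per-row cm [ 0.02 -0.13  0.83] deg [1.25 1.63 7.36] | total cm [ 3.77 -1.05 10.91] deg [ 17.56  22.84 103.02]
N 4 per-row cm [-0.   0.   1.5] deg [0. 0. 0.] | total cm [0. 0. 6.] deg [0. 0. 0.]
cab [0.69385643 0.07918079 0.        ] [0.58955727 0.20291532 0.15      ]
```

Request:
{"method": "move_arm", "body": {
  "rows": "0.02 -0.13 0.83 1.25 1.63 7.36 1;0.02 -0.13 0.83 1.25 1.63 7.36 1;0.02 -0.13 0.83 1.25 1.63 7.36 1;0.02 -0.13 0.83 1.25 1.63 7.36 1;0.02 -0.13 0.83 1.25 1.63 7.36 1;0.02 -0.13 0.83 1.25 1.63 7.36 1;0.02 -0.13 0.83 1.25 1.63 7.36 1;0.02 -0.13 0.83 1.25 1.63 7.36 1;0.02 -0.13 0.83 1.25 1.63 7.36 1;0.02 -0.13 0.83 1.25 1.63 7.36 1;0.02 -0.13 0.83 1.25 1.63 7.36 1;0.02 -0.13 0.83 1.25 1.63 7.36 1;0.02 -0.13 0.83 1.25 1.63 7.36 1;0.02 -0.13 0.83 1.25 1.63 7.36 1;0 0 0 0 0 0 1;0 0 0 0 0 0 1"
}}

```text
time_s: 6.15
eef_pos: [0.4569, 0.107, 0.2462]
eef_rot: [0.149, -0.677, 0.704, -0.156]
wrist_force: [0.1, 0.3, -0.6]
opening: 1.002
```

```bash
python3 - <<'E'
from h import *
inbed();j=75-107.5
step(bedpose(62,j-46,60),4)
d=cam("wrist");img=d["color"].copy()
wire(d,img,bedsegs(BED,107.5),(0,255,0),1,np.array([0,0]));cv2.imwrite("pics/w3.png",np.vstack([img]))
cv2.imwrite("pics/w3r.png",d["color"])
E
```

```text
grasp in bed mm [ 61.4 -78.3 120.7] tool axes in bed
 [[ 0.004 -1.    -0.002]
 [-1.    -0.004  0.   ]
 [-0.     0.002 -1.   ]]
N 4 per-row cm [ 0.   -0.01  1.52] deg [0.03 0.   0.06] | total cm [ 0.02 -0.06  6.07] deg [0.1  0.01 0.24]
```

View pics/w3.png

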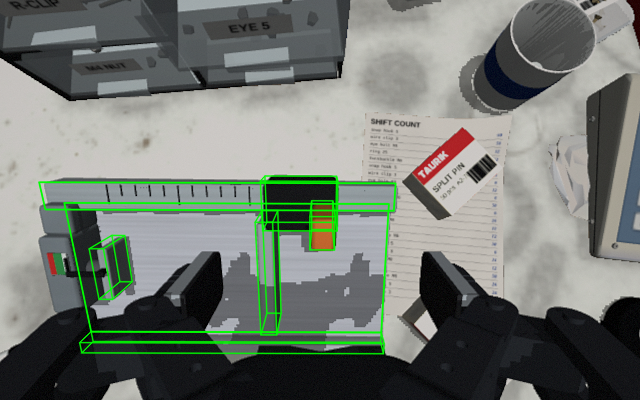

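The overlay fits: the tab is centred between the fingers and the small carton is clear. I'll descend and grip the tab.

Request:
{"method": "move_arm", "body": {
  "rows": "0 0 1.5 0 0 0 1;0 0 1.5 0 0 0 1;0 0 1.5 0 0 0 1;0 0 1.5 0 0 0 1;0 0 0 0 0 0 0.1;0 0 0 0 0 0 0.1;0 0 0 0 0 0 0.1;0 0 0 0 0 0 0.1;0 0 0 0 0 0 0.1;0 0 0 0 0 0 0.1;0 0 0 0 0 0 0.1;0 0 0 0 0 0 0.1"
}}

```text
time_s: 7.4
eef_pos: [0.4826, 0.1056, 0.1927]
eef_rot: [0.15, -0.675, 0.705, -0.157]
wrist_force: [-4.5, -0.5, 6.5]
opening: 0.149
```

```bash
python3 - <<'E'
from h import *
inbed();o=ctrl.get_obs();print(o["opening"]*85,o["wrist_force"])
d=cam("wrist");cv2.imwrite("pics/w4.png",d["color"])
E
```

```text
grasp in bed mm [ 62.2 -78.6  61.3] tool axes in bed
 [[-0.    -1.     0.   ]
 [-1.     0.    -0.001]
 [ 0.001 -0.    -1.   ]]
12.668804053174998 [-4.52959147 -0.46019987  6.53360128]
```

View pics/w4.png

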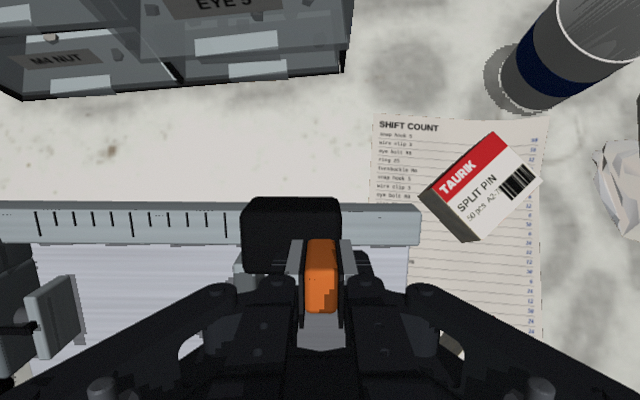

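The tab is held between the pads at (320,275). I'll open the jaw by moving along tool +x.

Request:
{"method": "move_arm", "body": {
  "rows": "0.4 0 -0.1 0 0 0 0.1;0.6 0 0 0 0 0 0.1;0.6 0 0 0 0 0 0.1;0.6 0 0 0 0 0 0.1;0.6 0 0 0 0 0 0.1;0.5 0 0 0 0 0 0.1;0 0 0 0 0 0 0.1;0 0 0 0 0 0 0.1"
}}

```text
time_s: 8.25
eef_pos: [0.4807, 0.0725, 0.1929]
eef_rot: [0.15, -0.675, 0.705, -0.157]
wrist_force: [4.9, 0.2, -5.5]
opening: 0.151
```

```bash
python3 - <<'E'
from h import *
inbed();o=ctrl.get_obs();print(o["opening"]*85,o["wrist_force"])
d=cam("wrist");cv2.imwrite("pics/w5.png",d["color"])
E
```

```text
grasp in bed mm [  61.9 -111.8   61.6] tool axes in bed
 [[-0.001 -1.     0.   ]
 [-1.     0.001 -0.001]
 [ 0.001 -0.    -1.   ]]
12.841959572182565 [ 4.9143948   0.24242015 -5.48286302]
```

View pics/w5.png

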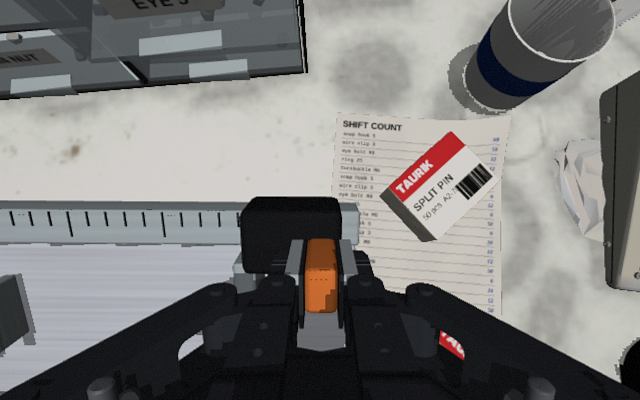

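Request:
{"method": "move_arm", "body": {
  "rows": "0 0 0 0 0 0 0.6;0 0 0 0 0 0 0.6;0 0 0 0 0 0 1;0 0 0 0 0 0 1;0 0 -2 0 0 0 1;0 0 -3 0 0 0 1;0 0 -3 0 0 0 1;0 0 0 0 0 0 1"
}}

```text
time_s: 9.1
eef_pos: [0.4478, 0.0743, 0.2693]
eef_rot: [0.152, -0.675, 0.705, -0.159]
wrist_force: [0.3, -0.5, 0.0]
opening: 1.0
```

```bash
cat >> h.py <<'E'
def cpose(x,y,z,yawx):
    """vertical tool, tool x at world yaw (deg), grasp point at x,y,z"""
    a=np.radians(yawx);tx=np.array([np.cos(a),np.sin(a),0]);tz=np.array([0,0,-1.]);return pose(np.c_[tx,np.cross(tz,tx),tz],np.array([x,y,z+ctrl.pinch_z]))
E
python3 - <<'E'
from h import *
step(cpose(.4184,-.0224,.15,-47.6),10)
E
```

```text
N 10 per-row cm [0.81 0.74 0.52] deg [-2.4  -1.   -4.41] | total cm [9.79 5.08 4.84] deg [-24.03  -9.99 -44.12]
```

Request:
{"method": "move_arm", "body": {
  "rows": "0.81 0.74 0.52 -2.4 -1 -4.41 1;0.81 0.74 0.52 -2.4 -1 -4.41 1;0.81 0.74 0.52 -2.4 -1 -4.41 1;0.81 0.74 0.52 -2.4 -1 -4.41 1;0.81 0.74 0.52 -2.4 -1 -4.41 1;0.81 0.74 0.52 -2.4 -1 -4.41 1;0.81 0.74 0.52 -2.4 -1 -4.41 1;0.81 0.74 0.52 -2.4 -1 -4.41 1;0.81 0.74 0.52 -2.4 -1 -4.41 1;0.81 0.74 0.52 -2.4 -1 -4.41 1;0 0 0 0 0 0 1;0 0 0 0 0 0 1"
}}

```text
time_s: 10.3
eef_pos: [0.4168, -0.0217, 0.1994]
eef_rot: [0.0, 0.914, -0.405, -0.004]
wrist_force: [-0.2, -0.2, 0.5]
opening: 0.999
```

```bash
python3 - <<'E'
from h import *
step(cpose(.4184,-.0224,.024,-47.6),7)
d=cam("wrist");img=d["color"].copy()
C=pose(R.from_euler('z',-47.6,degrees=True).as_matrix(),[.4184,-.0224,0])
S=[tuple((np.array(s)/1000)@C[:3,:3].T+C[:3,3]) for s in box(-30,30,-44,44,0,45)]
wire(d,img,S,(0,255,0),1,np.array([0,0]));cv2.imwrite("pics/w6.png",img);cv2.imwrite("pics/w6r.png",d["color"])
E
```

```text
N 7 per-row cm [ 0.03 -0.01  1.74] deg [ 0.03  0.05 -0.03] | total cm [ 0.24 -0.12 12.15] deg [ 0.21  0.37 -0.18]
```

View pics/w6.png

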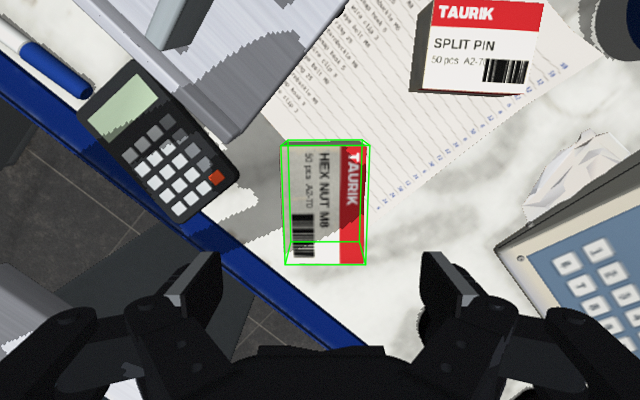

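The carton outline matches to about 2 px. I'll descend and grip.

Request:
{"method": "move_arm", "body": {
  "rows": "0.04 -0.02 1.8 0 0 0 1;0.04 -0.02 1.8 0 0 0 1;0.04 -0.02 1.8 0 0 0 1;0.04 -0.02 1.8 0 0 0 1;0.04 -0.02 1.8 0 0 0 1;0.04 -0.02 1.8 0 0 0 1;0 0 1.3 0 0 0 1;0 0 0 0 0 0 1;0 0 0 0 0 0 0.5;0 0 0 0 0 0 0.5;0 0 0 0 0 0 0.5;0 0 0 0 0 0 0.5;0 0 0 0 0 0 0.5;0 0 0 0 0 0 0.5;0 0 0 0 0 0 0.5"
}}

```text
time_s: 11.85
eef_pos: [0.419, -0.0226, 0.0801]
eef_rot: [0.001, 0.915, -0.404, -0.003]
wrist_force: [-2.7, 2.1, 6.2]
opening: 0.701
```

```bash
python3 - <<'E'
from h import *
o=ctrl.get_obs();print(tool(),o["opening"]*85,o["wrist_force"])
d=cam("wrist");cv2.imwrite("pics/w7.png",d["color"])
E
```

```text
(array([ 0.41902877, -0.02263857,  0.08010317]), array([[ 0.6735619 , -0.73911079, -0.00544175],
       [-0.7391164 , -0.67357649,  0.00128648],
       [-0.00461628,  0.00315557, -0.99998437]])) 59.58694015609882 [-2.6546539   2.05678944  6.24229694]
```

View pics/w7.png

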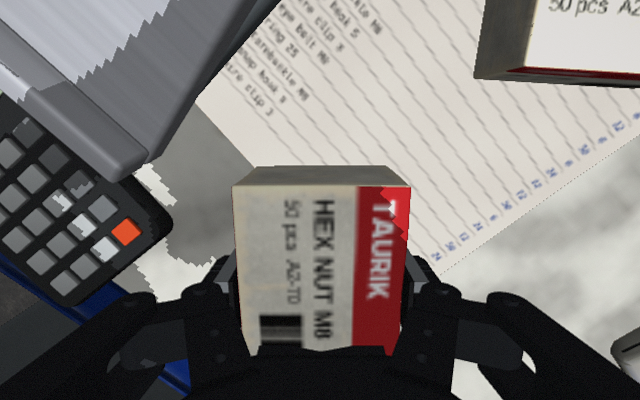

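Request:
{"method": "move_arm", "body": {
  "rows": "0 0 -1 0 0 0 0.3;0 0 -2 0 0 0 0.3;0 0 -3 0 0 0 0.3;0 0 -4 0 0 0 0.3;0 0 -4 0 0 0 0.3;0 0 -4 0 0 0 0.3;0 0 0 0 0 0 0.3"
}}

```text
time_s: 12.6
eef_pos: [0.4225, -0.0239, 0.2653]
eef_rot: [0.0, 0.915, -0.404, 0.003]
wrist_force: [1.2, -0.4, -3.1]
opening: 0.7
```

```bash
python3 - <<'E'
from h import *
print(ctrl.get_obs()["opening"]*85,ctrl.get_obs()["wrist_force"])
step(bedpose(-8,8,110),14)
d=cam("wrist");cv2.imwrite("pics/w8.png",d["color"])
E
```

```text
59.50365728923431 [ 1.24971241 -0.39980717 -3.0682863 ]
N 14 per-row cm [-1.58 -0.37  0.45] deg [1.68 0.68 3.15] | total cm [-17.63 -13.29   5.75] deg [23.51  9.54 44.16]
```

View pics/w8.png

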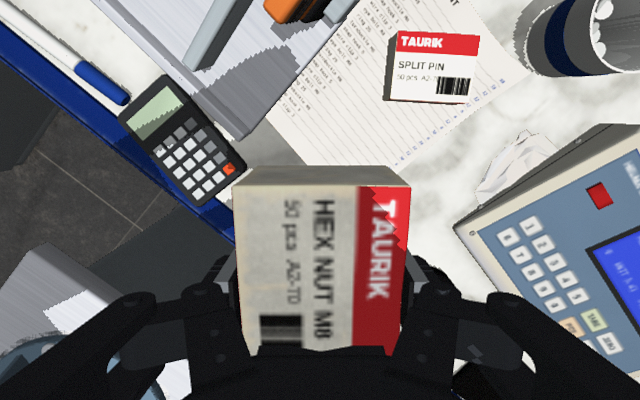

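Request:
{"method": "move_arm", "body": {
  "rows": "-1.58 -0.37 0.45 1.68 0.68 3.15 0.3;-1.58 -0.37 0.45 1.68 0.68 3.15 0.3;-1.58 -0.37 0.45 1.68 0.68 3.15 0.3;-1.58 -0.37 0.45 1.68 0.68 3.15 0.3;-1.58 -0.37 0.45 1.68 0.68 3.15 0.3;-1.58 -0.37 0.45 1.68 0.68 3.15 0.3;-1.58 -0.37 0.45 1.68 0.68 3.15 0.3;-1.58 -0.37 0.45 1.68 0.68 3.15 0.3;-1.58 -0.37 0.45 1.68 0.68 3.15 0.3;-1.58 -0.37 0.45 1.68 0.68 3.15 0.3;-1.58 -0.37 0.45 1.68 0.68 3.15 0.3;-1.58 -0.37 0.45 1.68 0.68 3.15 0.3;-1.58 -0.37 0.45 1.68 0.68 3.15 0.3;-1.58 -0.37 0.45 1.68 0.68 3.15 0.3;0 0 0 0 0 0 0.3;0 0 0 0 0 0 0.3"
}}

```text
time_s: 14.25
eef_pos: [0.3964, 0.1972, 0.2005]
eef_rot: [0.145, -0.678, 0.705, -0.15]
wrist_force: [-0.1, 0.2, -4.4]
opening: 0.698
```

```bash
python3 - <<'E'
from h import *
print(ctrl.get_obs()["opening"]*85,ctrl.get_obs()["wrist_force"]);inbed()
step(bedpose(-8,8,35),4)
for n in("wrist","side","scene"):
    d=cam(n);cv2.imwrite(f"pics/{n}9.png",d["color"])
    if n!="wrist":
        x=np.array([220,120]);img=cv2.resize(d["color"][120:280,200:400],(800,640))[:600]
        wire(d,img,bedsegs(BED,140.8),(0,255,0),4,np.array([200,120]));cv2.imwrite(f"pics/{n}9z.png",img)
E
```

```text
59.29431525207412 [-0.06852427  0.22423963 -4.40984373]
grasp in bed mm [-17.    9.3 106.4] tool axes in bed
 [[ 0.002 -1.    -0.016]
 [-1.    -0.002  0.003]
 [-0.003  0.016 -1.   ]]
N 4 per-row cm [ 0.03 -0.22  1.78] deg [0.24 0.04 0.03] | total cm [ 0.14 -0.93  7.13] deg [0.94 0.18 0.14]
```

View pics/wrist9.png

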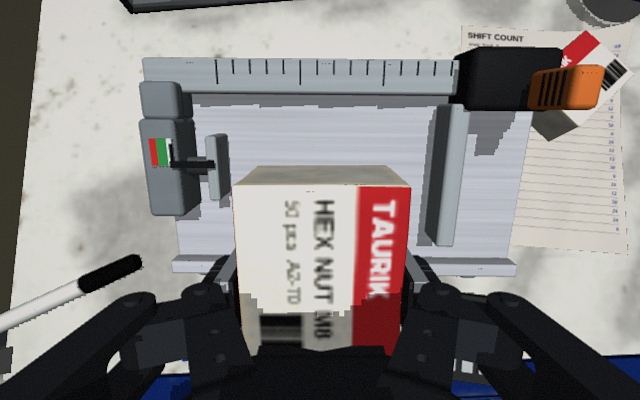

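View pics/side9z.png

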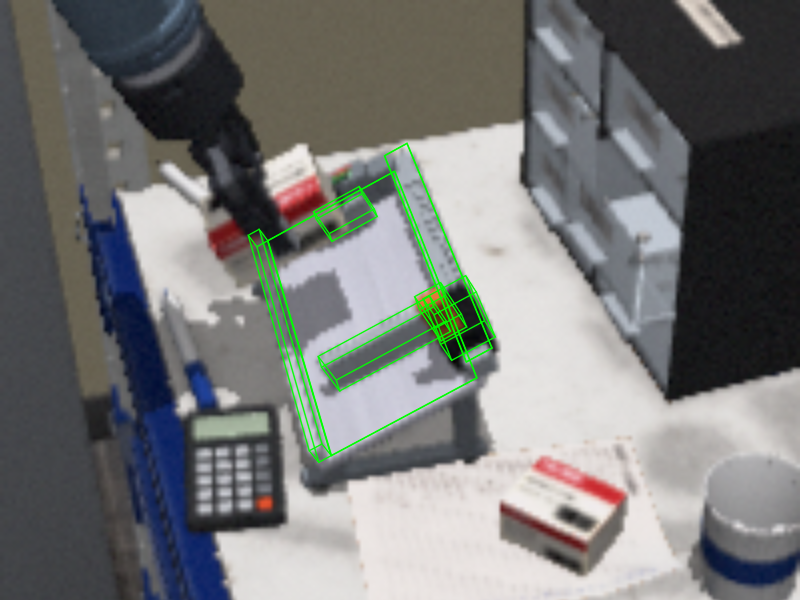

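View pics/scene9z.png

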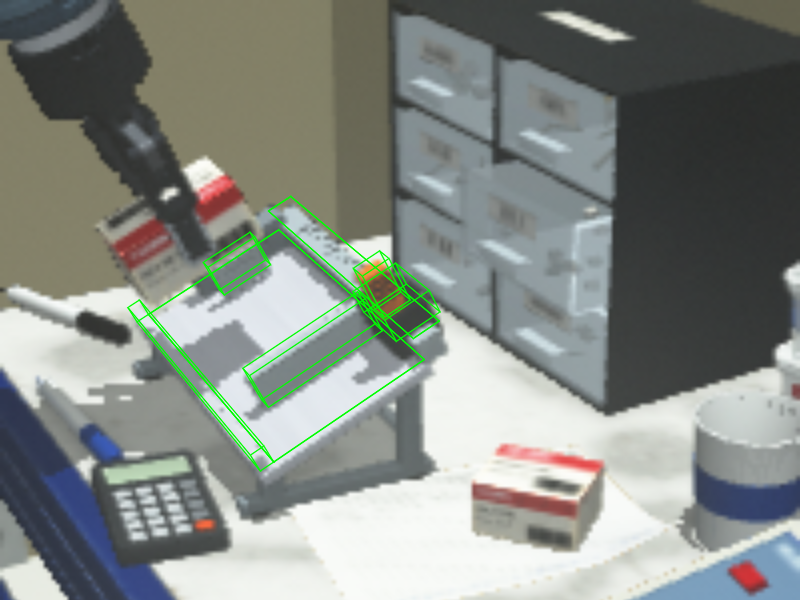

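The bed model agrees with all views to a couple of mm and the carton sits squarely in the hand. I'll descend to just above the bed.

Request:
{"method": "move_arm", "body": {
  "rows": "0.05 -0.5 0.5 0.5 0.1 0 0.3;0.05 -0.4 1.0 0.45 0.1 0 0.3;0 0 1.5 0 0 0 0.3;0 0 1.5 0 0 0 0.3;0 0 1.4 0 0 0 0.3;0 0 1.0 0 0 0 0.3;0 0 0 0 0 0 0.3;0 0 0 0 0 0 0.3"
}}

```text
time_s: 15.2
eef_pos: [0.4357, 0.1946, 0.1438]
eef_rot: [0.151, -0.675, 0.705, -0.158]
wrist_force: [0.2, -0.2, -4.5]
opening: 0.699
```

```bash
python3 - <<'E'
from h import *
print(ctrl.get_obs()["opening"]*85,ctrl.get_obs()["wrist_force"]);inbed()
step(bedpose(-8,8,27),4)
for n in("wrist","side"):
    d=cam(n);cv2.imwrite(f"pics/{n}10.png",d["color"])
    if n!="wrist":
        img=cv2.resize(d["color"][140:240,220:353],(798,600),interpolation=cv2.INTER_CUBIC);cv2.imwrite(f"pics/{n}10z.png",img)
E
```

```text
59.37266978602149 [ 0.24654256 -0.15580941 -4.50648827]
grasp in bed mm [-4.1  8.2 38.4] tool axes in bed
 [[-0.001 -1.     0.005]
 [-1.     0.001  0.   ]
 [-0.    -0.005 -1.   ]]
N 4 per-row cm [0.01 0.09 0.28] deg [-0.07  0.   -0.01] | total cm [0.02 0.37 1.14] deg [-0.28  0.   -0.05]
```

View pics/wrist10.png

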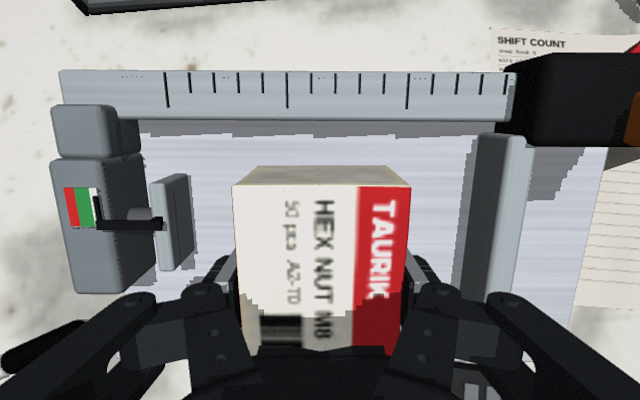

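View pics/side10z.png

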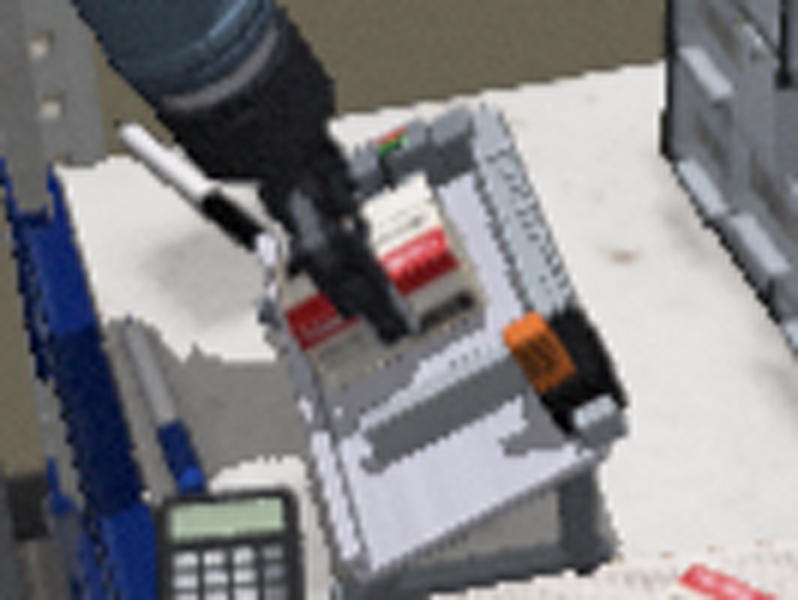

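Request:
{"method": "move_arm", "body": {
  "rows": "0 0 0.5 0 0 0 0.3;0 0 0.4 0 0 0 0.3;0 0 0.1 0 0 0 0.3;0 0 0 0 0 0 0.3"
}}

```text
time_s: 15.7
eef_pos: [0.4398, 0.1946, 0.1345]
eef_rot: [0.151, -0.675, 0.705, -0.158]
wrist_force: [0.6, -0.7, -3.8]
opening: 0.699
```

Request:
{"method": "move_arm", "body": {
  "rows": "0 0 0.1 0 0 0 0.3;0 0 0 0 0 0 0.3"
}}

```text
time_s: 15.9
eef_pos: [0.4403, 0.1947, 0.1338]
eef_rot: [0.152, -0.675, 0.705, -0.158]
wrist_force: [1.1, -0.0, -4.0]
opening: 0.703
```

```bash
python3 - <<'E'
from h import *
inbed();print(bedT(*BED)[0].T@ctrl.get_obs()["wrist_force"])
E
```

```text
grasp in bed mm [-4.1  8.5 27.4] tool axes in bed
 [[-0.001 -1.     0.005]
 [-1.     0.001  0.   ]
 [-0.    -0.005 -1.   ]]
[-0.73689492  0.02985395 -4.11077428]
```

Request:
{"method": "move_arm", "body": {
  "rows": "0 0.2 0 0 0 0 0.3;0 0.2 0 0 0 0 0.3;0 0.1 0 0 0 0 0.3;0 0 0 0 0 0 0.3"
}}

```text
time_s: 16.3
eef_pos: [0.4355, 0.1949, 0.1316]
eef_rot: [0.151, -0.675, 0.705, -0.158]
wrist_force: [0.2, -0.5, -3.7]
opening: 0.694
```

Request:
{"method": "move_arm", "body": {
  "rows": "0 0 0.1 0 0 0 0.3;0 0 0.1 0 0 0 0.3;0 0 0 0 0 0 0.3"
}}

```text
time_s: 16.6
eef_pos: [0.4362, 0.1948, 0.1311]
eef_rot: [0.151, -0.675, 0.705, -0.158]
wrist_force: [-19.6, -3.7, 24.4]
opening: 0.699
```

```bash
python3 - <<'E'
from h import *
inbed();print(bedT(*BED)[0].T@ctrl.get_obs()["wrist_force"])
E
```

```text
grasp in bed mm [-9.1  8.5 26.7] tool axes in bed
 [[-0.001 -1.     0.005]
 [-1.     0.001 -0.   ]
 [ 0.    -0.005 -1.   ]]
[-7.26484165 -4.59186557 30.31606131]
```

Request:
{"method": "move_arm", "body": {
  "rows": "0 0 -0.1 0 0 0 0.3;0 0.1 0 0 0 0 0.3;0 0 0 0 0 0 0.3"
}}

```text
time_s: 16.9
eef_pos: [0.436, 0.1949, 0.1312]
eef_rot: [0.152, -0.675, 0.705, -0.159]
wrist_force: [-4.0, -2.1, 7.3]
opening: 0.699
```

```bash
python3 - <<'E'
from h import *
inbed();print(bedT(*BED)[0].T@ctrl.get_obs()["wrist_force"])
d=cam("wrist");cv2.imwrite("pics/w11.png",d["color"])
d=cam("side");cv2.imwrite("pics/s11.png",cv2.resize(d["color"][140:240,220:353],(798,600),interpolation=cv2.INTER_CUBIC))
E
```

```text
grasp in bed mm [-9.1  8.6 26.9] tool axes in bed
 [[-0.    -1.     0.007]
 [-1.     0.     0.   ]
 [-0.    -0.007 -1.   ]]
[-0.47084716 -2.22637002  8.32270237]
```

View pics/s11.png

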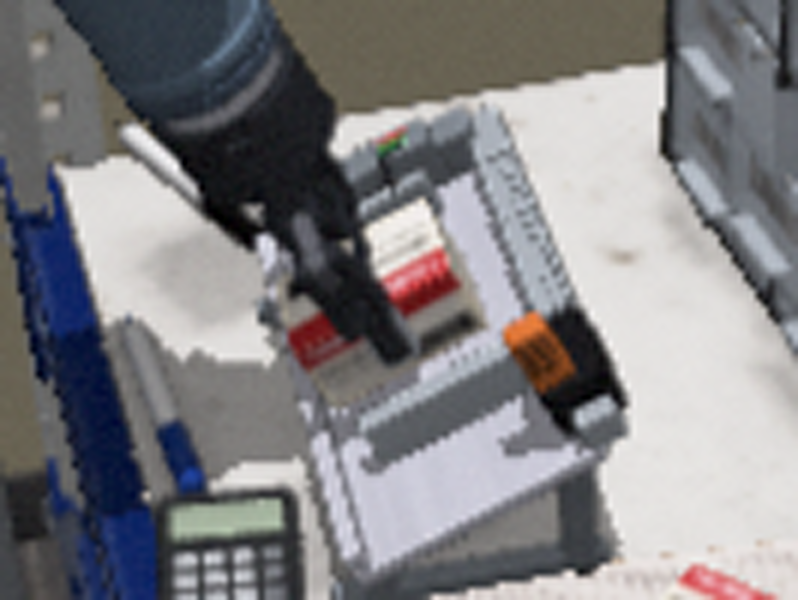

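Request:
{"method": "move_arm", "body": {
  "rows": "0 0.1 0 0 0 0 0.3;0 0.1 0 0 0 0 0.3;0 0 0 0 0 0 0.3"
}}

```text
time_s: 17.3
eef_pos: [0.4355, 0.1951, 0.1312]
eef_rot: [0.153, -0.674, 0.704, -0.159]
wrist_force: [-0.2, -2.5, 6.4]
opening: 0.699
```

```bash
python3 - <<'E'
from h import *
inbed();print(bedT(*BED)[0].T@ctrl.get_obs()["wrist_force"])
E
```

```text
grasp in bed mm [-9.4  8.8 27.1] tool axes in bed
 [[-0.    -1.     0.01 ]
 [-1.     0.     0.001]
 [-0.001 -0.01  -1.   ]]
[ 2.59800244 -2.48474548  5.8454639 ]
```

Request:
{"method": "move_arm", "body": {
  "rows": "0 0 0 0 0 0 0.8;0 0 0 0 0 0 0.8;0 0 0 0 0 0 0.8;0 0 0 0 0 0 0.9;0 0 0 0 0 0 0.9"
}}

```text
time_s: 17.8
eef_pos: [0.4335, 0.195, 0.1294]
eef_rot: [0.152, -0.675, 0.705, -0.158]
wrist_force: [-0.7, 0.4, -0.5]
opening: 0.902
```

```bash
python3 - <<'E'
from h import *
inbed();print(bedT(*BED)[0].T@ctrl.get_obs()["wrist_force"],ctrl.get_obs()["opening"])
d=cam("wrist");cv2.imwrite("pics/w12.png",d["color"])
E
```

```text
grasp in bed mm [-12.2   8.6  26.3] tool axes in bed
 [[-0.    -1.     0.005]
 [-1.     0.     0.   ]
 [-0.    -0.005 -1.   ]]
[-0.82021702  0.35259214 -0.11876499] 0.9015611383124341
```

View pics/w12.png

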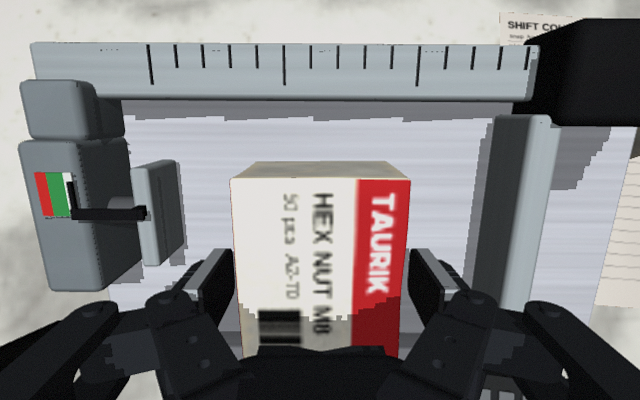

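Released. I'll retract along the bed normal and inspect.

Request:
{"method": "move_arm", "body": {
  "rows": "0 0 -0.5 0 0 0 0.9;0 0 -1 0 0 0 0.9;0 0 -2 0 0 0 0.9;0 0 -3 0 0 0 0.9;0 0 -3 0 0 0 0.9;0 0 -3 0 0 0 0.9;0 0 0 0 0 0 0.9;0 0 0 0 0 0 0.9"
}}

```text
time_s: 18.65
eef_pos: [0.3803, 0.1974, 0.2433]
eef_rot: [0.153, -0.675, 0.705, -0.158]
wrist_force: [-0.2, 0.7, -0.1]
opening: 0.899
```

```bash
python3 - <<'E'
from h import *
inbed()
j=75-140.8
step(bedpose(62,j-46,125),8);step(bedpose(62,j-46,62),4,bedpose(62,j-46,125))
d=cam("wrist");img=d["color"].copy()
S=bedsegs(BED,140.8)
wire(d,img,S,(0,255,0),1,np.array([0,0]))
S=[tuple(b2w(BED,np.array(s))) for s in box(-55,33,8.6-30,8.6+30,0,45)]
wire(d,img,S,(255,0,255),1,np.array([0,0]))
cv2.imwrite("pics/w13.png",img)
E
```

```text
grasp in bed mm [-12.2   8.7 152. ] tool axes in bed
 [[-0.001 -1.     0.007]
 [-1.     0.001  0.001]
 [-0.001 -0.007 -1.   ]]
N 8 per-row cm [ 1.51 -0.93  0.34] deg [-0.05  0.01 -0.  ] | total cm [12.05 -7.45  2.74] deg [-0.43  0.08 -0.03]
N 4 per-row cm [-0.    0.    1.57] deg [0. 0. 0.] | total cm [0.  0.  6.3] deg [0. 0. 0.]
```

View pics/w13.png

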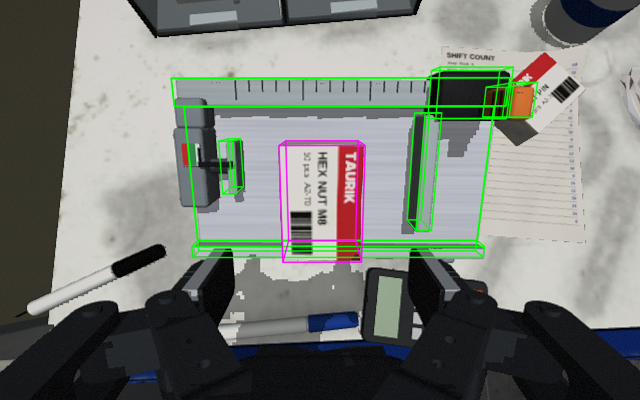

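The carton lies square against the ledge and matches the magenta prediction. Next I'll go to the tab, grip it and close.

Request:
{"method": "move_arm", "body": {
  "rows": "1.5 -0.93 0.34 0 0 0 1;1.5 -0.93 0.34 0 0 0 1;1.5 -0.93 0.34 0 0 0 1;1.5 -0.93 0.34 0 0 0 1;1.5 -0.93 0.34 0 0 0 1;1.5 -0.93 0.34 0 0 0 1;1.5 -0.93 0.34 0 0 0 1;1.5 -0.93 0.34 -0.4 0 0 1;0 0 0 0 0 0 1;0 0 0 0 0 0 1"
}}

```text
time_s: 19.7
eef_pos: [0.4532, 0.0736, 0.248]
eef_rot: [0.148, -0.675, 0.706, -0.154]
wrist_force: [0.1, -0.0, -0.1]
opening: 1.001
```

```bash
python3 - <<'E'
from h import *
inbed();j=75-140.8
step(bedpose(62,j-46,63),4)
d=cam("wrist");cv2.imwrite("pics/w14.png",d["color"])
E
```

```text
grasp in bed mm [  60.  -111.9  123.3] tool axes in bed
 [[-0.002 -1.    -0.005]
 [-1.     0.002  0.   ]
 [-0.     0.005 -1.   ]]
N 4 per-row cm [-0.   -0.05  1.51] deg [ 0.07  0.   -0.03] | total cm [-0.01 -0.21  6.03] deg [ 0.29  0.   -0.13]
```

View pics/w14.png

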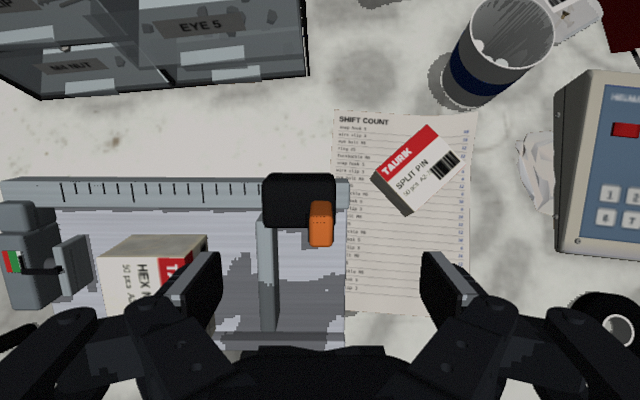

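Request:
{"method": "move_arm", "body": {
  "rows": "0 -0.1 1.5 0 0 0 1;0 -0.1 1.5 0 0 0 1;0 0 1.5 0 0 0 1;0 0 1.4 0 0 0 1;0 0 0 0 0 0 0.1;0 0 0 0 0 0 0.1;0 0 0 0 0 0 0.1;0 0 0 0 0 0 0.1;0 0 0 0 0 0 0.1;0 0 0 0 0 0 0.1;0 0 0 0 0 0 0.1;0 0 0 0 0 0 0.1"
}}

```text
time_s: 20.95
eef_pos: [0.4805, 0.0728, 0.1978]
eef_rot: [0.15, -0.675, 0.705, -0.156]
wrist_force: [-4.7, 0.7, 5.5]
opening: 0.149
```

Request:
{"method": "move_arm", "body": {
  "rows": "-0.4 0 0 0 0 0 0.1;-0.6 0 0 0 0 0 0.1;-0.6 0 0 0 0 0 0.1;-0.6 0 0 0 0 0 0.1;-0.6 0 0 0 0 0 0.1;-0.6 0 0 0 0 0 0.1;-0.5 0 0 0 0 0 0.1;-0.3 0 0 0 0 0 0.1;0 0 0 0 0 0 0.1"
}}

```text
time_s: 21.85
eef_pos: [0.4826, 0.1146, 0.1978]
eef_rot: [0.15, -0.675, 0.705, -0.156]
wrist_force: [-2.3, -2.1, 6.1]
opening: 0.147
```

```bash
python3 - <<'E'
from h import *
inbed();print(bedT(*BED)[0].T@ctrl.get_obs()["wrist_force"],ctrl.get_obs()["opening"])
d=cam("wrist");cv2.imwrite("pics/w15.png",d["color"])
E
```

```text
grasp in bed mm [ 64.  -69.7  66.1] tool axes in bed
 [[-0. -1. -0.]
 [-1.  0. -0.]
 [ 0.  0. -1.]]
[ 0.55428679 -2.16207649  6.4359949 ] 0.14749254263230024
```

View pics/w15.png

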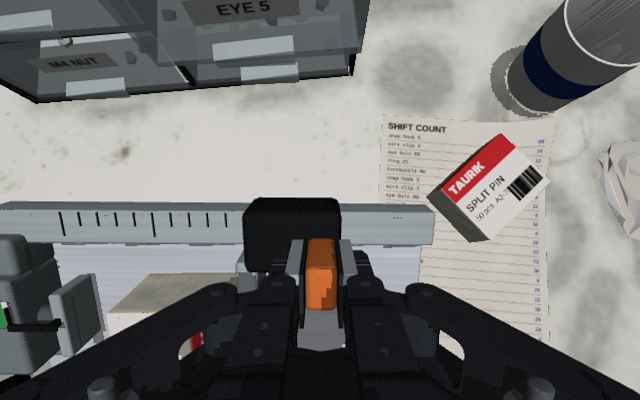

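Now I'll push the carton slowly toward the anvil.

Request:
{"method": "move_arm", "body": {
  "rows": "-0.2 0 0 0 0 0 0.1;-0.3 0 0 0 0 0 0.1;-0.3 0 0 0 0 0 0.1;-0.3 0 0 0 0 0 0.1;-0.3 0 0 0 0 0 0.1;-0.3 0 0 0 0 0 0.1;-0.3 0 0 0 0 0 0.1;-0.3 0 0 0 0 0 0.1;-0.3 0 0 0 0 0 0.1;-0.3 0 0 0 0 0 0.1;-0.3 0 0 0 0 0 0.1;-0.2 0 0 0 0 0 0.1;0 0 0 0 0 0 0.1"
}}

```text
time_s: 23.2
eef_pos: [0.4843, 0.148, 0.1978]
eef_rot: [0.149, -0.675, 0.705, -0.156]
wrist_force: [-1.5, -5.2, 5.4]
opening: 0.147
```

```bash
python3 - <<'E'
from h import *
inbed();print(bedT(*BED)[0].T@ctrl.get_obs()["wrist_force"],ctrl.get_obs()["opening"])
d=cam("wrist");cv2.imwrite("pics/w16.png",d["color"])
d=cam("side");cv2.imwrite("pics/s16.png",cv2.resize(d["color"][140:240,220:353],(798,600),interpolation=cv2.INTER_CUBIC))
E
```

```text
grasp in bed mm [ 64.2 -36.2  66. ] tool axes in bed
 [[-0.001 -1.    -0.   ]
 [-1.     0.001 -0.001]
 [ 0.001  0.    -1.   ]]
[ 1.14539138 -5.27112419  5.45887937] 0.1473164382458364
```

View pics/w16.png

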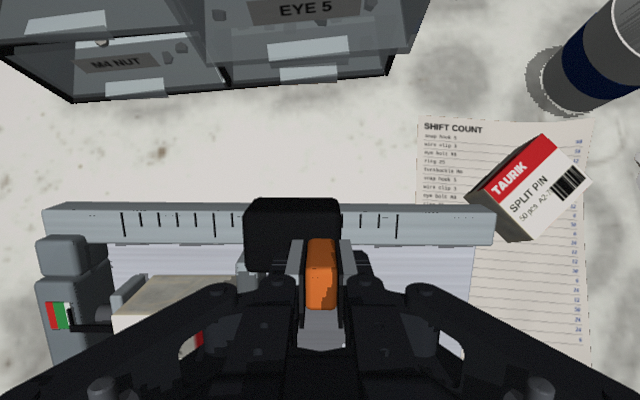

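View pics/s16.png

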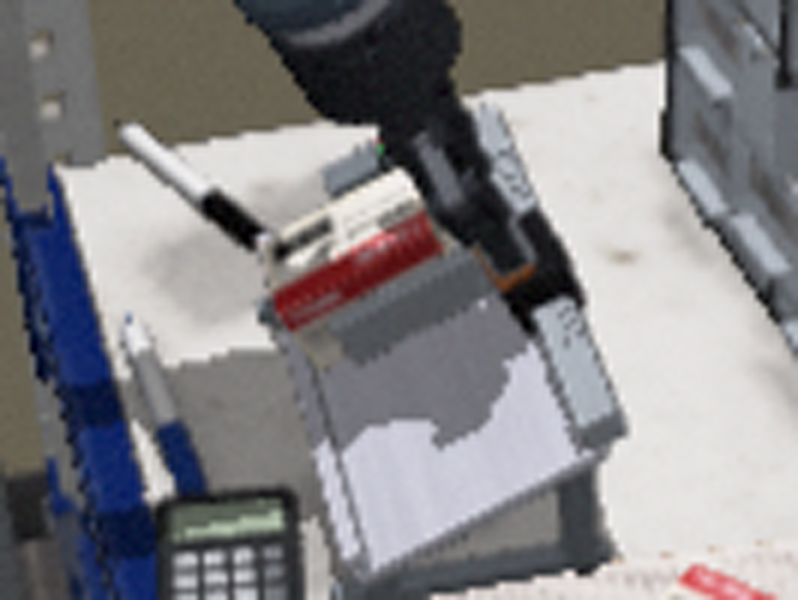

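The pointer is visible at (68,315), still over white, and the carton is nearly at the pad. I'll go on in small steps.

Request:
{"method": "move_arm", "body": {
  "rows": "-0.3 0 0 0 0 0 0.1;-0.3 0 0 0 0 0 0.1;-0.2 0 0 0 0 0 0.1;0 0 0 0 0 0 0.1;0 0 0 0 0 0 0.1"
}}

```text
time_s: 23.8
eef_pos: [0.4847, 0.1558, 0.1978]
eef_rot: [0.149, -0.675, 0.705, -0.156]
wrist_force: [-2.2, -6.5, 5.6]
opening: 0.146
```

```bash
cat > ptr.py <<'E'
from h import *
import sys
inbed();print(bedT(*BED)[0].T@ctrl.get_obs()["wrist_force"],ctrl.get_obs()["opening"])
d=cam("wrist");cv2.imwrite(f"pics/{sys.argv[1]}.png",d["color"])
a=cv2.resize(d["color"][230:370,20:220],(800,560),interpolation=cv2.INTER_CUBIC);cv2.imwrite(f"pics/{sys.argv[1]}z.png",a)
E
python3 ptr.py w17
```

```text
grasp in bed mm [ 64.3 -28.4  66. ] tool axes in bed
 [[-0.001 -1.    -0.   ]
 [-1.     0.001 -0.001]
 [ 0.001  0.    -1.   ]]
[ 0.64027158 -6.58184147  5.85303373] 0.14642982221383238
```

View pics/w17z.png

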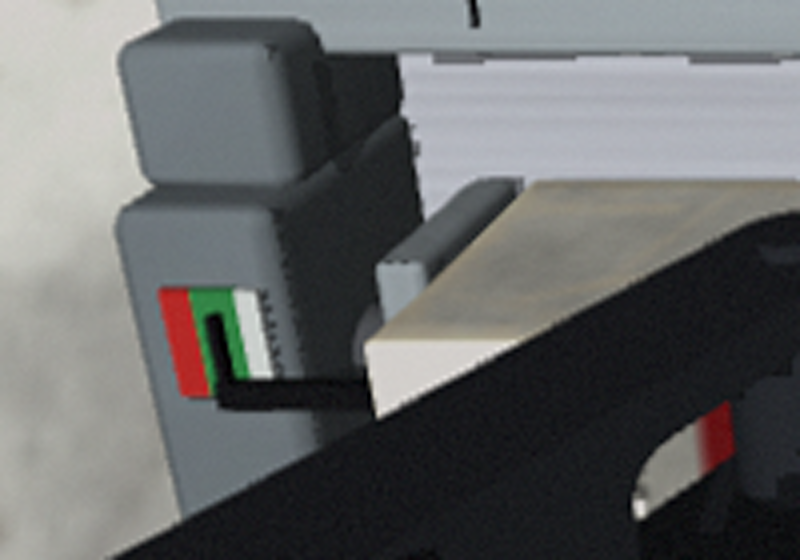

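The pointer at (215,345) in the crop stands mid-green. I'll release the tab, back off and check.

Request:
{"method": "move_arm", "body": {
  "rows": "0 0 0 0 0 0 0.1;0 0 0 0 0 0 0.3;0 0 0 0 0 0 0.5;0 0 0 0 0 0 0.7;0 0 0 0 0 0 0.7;0 0 -1 0 0 0 0.7;0 0 -2 0 0 0 0.7;0 0 -3 0 0 0 0.7;0 0 -3 0 0 0 0.7;0 0 -3 0 0 0 0.7;0 0 0 0 0 0 0.7;0 0 0 0 0 0 0.7"
}}

```text
time_s: 25.05
eef_pos: [0.4335, 0.159, 0.307]
eef_rot: [0.15, -0.675, 0.705, -0.156]
wrist_force: [0.3, 0.1, 1.2]
opening: 0.7
```

```bash
python3 ptr.py w18; python3 - <<'E'
from h import *
step(bedpose(30,60,150),8)
E
```

```text
grasp in bed mm [ 64.  -27.3 186.6] tool axes in bed
 [[-0.    -1.     0.001]
 [-1.     0.     0.001]
 [-0.001 -0.001 -1.   ]]
[0.83803957 0.12989606 0.98424514] 0.7002649816181669
N 8 per-row cm [-1.09  0.42  0.45] deg [ 0.01  0.   -0.  ] | total cm [-8.75  3.32  3.57] deg [ 0.1   0.03 -0.02]
```

View pics/w18.png

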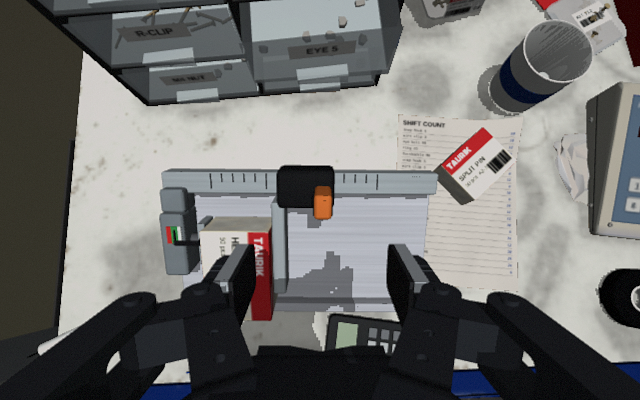

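Request:
{"method": "move_arm", "body": {
  "rows": "-2 0 0.5 0 0 0 0.7;-2 0 0.5 0 0 0 0.7;-2 0 0.5 0 0 0 0.7;-2 0 0.5 0 0 0 0.7;-2 0 0.5 0 0 0 0.7;-2 0 0.5 0 0 0 0.7;-1 0 0 0 0 0 0.7;0 0 0 0 0 0 0.7;0 0 0 0 0 0 0.7"
}}

```text
time_s: 26.0
eef_pos: [0.4516, 0.2878, 0.2781]
eef_rot: [0.148, -0.675, 0.705, -0.155]
wrist_force: [-0.2, 0.8, -0.1]
opening: 0.7
```

```bash
python3 - <<'E'
from h import *
inbed()
d=cam("wrist");cv2.imwrite("pics/w19.png",d["color"])
u=proj(d,b2w(BED,[15,108,35]))[0].astype(int);print(u)
a=d["color"][u[1]-60:u[1]+60,u[0]-60:u[0]+60];cv2.imwrite("pics/w19z.png",cv2.resize(a,(600,600),interpolation=cv2.INTER_CUBIC))
# carton check
img=d["color"].copy()
for y in (0,):
    S=[tuple(b2w(BED,np.array(s))) for s in box(-55,33,19,79,0,45)];wire(d,img,S,(255,0,255),1,np.array([0,0]))
cv2.imwrite("pics/w19w.png",img)
d=cam("side");cv2.imwrite("pics/s19.png",cv2.resize(d["color"][140:240,220:353],(798,600),interpolation=cv2.INTER_CUBIC))
E
```

```text
grasp in bed mm [ 62.9 102.  155.1] tool axes in bed
 [[ 0.    -1.    -0.003]
 [-1.    -0.    -0.   ]
 [ 0.     0.003 -1.   ]]
[313 258]
```

View pics/w19z.png

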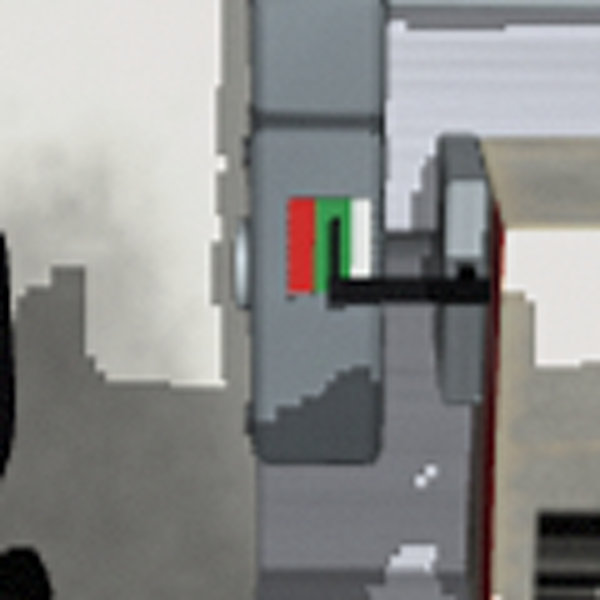

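View pics/w19w.png

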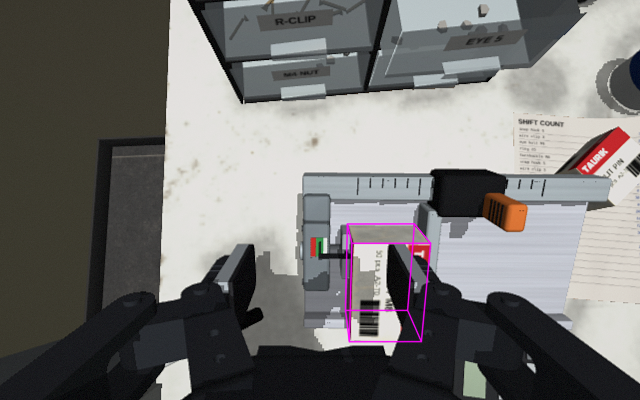

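View pics/s19.png

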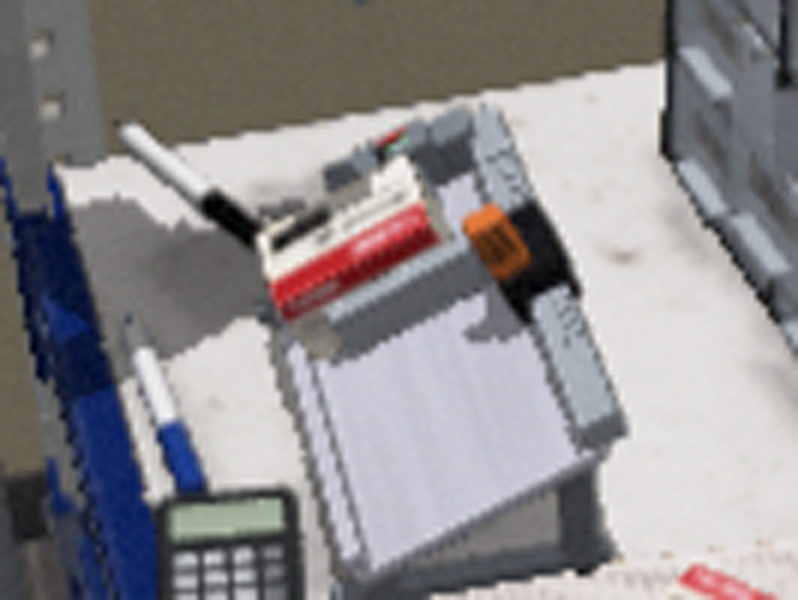

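The pointer stands mid-green at about 5.6 mm. The carton is square on the ledge, the jaw is against it and the arm is clear. Handing in.

```bash
python3 -c "
from bench import ctrl
o=ctrl.get_obs();print(o['wrist_force'],o['time_s']);print(ctrl.hand_in())"
```

```text
[ 0.91118347 -0.25832641  0.70142619] 26.1
the job is handed in; nothing more can be done
None
```

The larger carton is clamped on the bed with the anvil's pointer in the green band, and the job was handed in at 26.1 s. No verdict is reported.

**What I did:** I opened the sliding jaw by its orange tab from about 107 to 141 mm. I then gripped the carton across its 60 mm side, laid it flat against the lower ledge and let go. Last, I gripped the tab again, slid the jaw shut on the carton, released it and backed the arm off.

**Last checks:**
- **Pointer:** with the arm off the tab it stood mid-green, about 5.6 mm by the picture.
- **Carton:** it looked flat, right way up and square in the wrist view. Its outline was within about 2 mm of resting on the ledge.
- **Arm:** the gripper was well above everything, and the wrist force was about 1 N, which I took as sensor noise.
- **Other items:** the smaller carton, cup and black tape were not touched in any move. I did not measure their positions at the end.

**Not confirmed:**
- **Jaw force:** I could not measure the jaw's force on the carton directly. The pointer reading and the 0.3 N/mm spring suggest about 1.7 N.
- **Position disagreement:** the measured jaw position gave only about 3 mm of press against the pointer's 5.6 mm. That gap is within the 2–3 mm calibration error, and I went by the pointer.

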